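Shoot the hatch bolt home past its safety catch

TASK

Lock the deck hatch on the bench. With one fingertip press the long spring catch bar beside the bolt well down first and keep it down while the other fingertip pushes the bolt's upright tab until the bolt is fully home in its keeper; then let the catch spring back up and move clear. Grasp nothing, and leave the tools and wood lying around where they are.

Things in the scene. Friction and masses are not known exactly. Their poses are not given: they have to be found in the camera images.
- hatch: the wooden deck hatch in its frame, 300 mm (its x) by 320 mm (its y) by 50 mm high, fixed on the bench; origin at the centre of its underside, z up. A bolt unit is screwed on its top. The bolt slides along the hatch's +y, towards the keeper at the hatch's +y edge. The catch bar lies 56 mm from the bolt's rod on its -x side. Fixed guides and plates of the unit stay under 78 mm above the bench, the keeper under 79 mm
- bolt (a joint): travel of the bolt in m: 0 drawn back, 0.045 fully home against its stop; starts between 0 and 0.005; slides with about 3 N of friction, stays where it is left. While the catch is up the bolt stops at 0.006, because a tooth on the catch stands in the way of three lugs on the rod; the last lug passes the tooth at 0.041
- catch (a joint): how far the catch bar is pressed down in m: 0 up (its spring keeps it there), 0.010 at its lower stop. It frees the bolt from about 0.005 down; if let up on the way the tooth rises in between the lugs. The spring needs about 4 N to start and 8.5 N fully down
- tab (a point): the bolt's push tab, an upright steel plate standing on the rod, 36 mm wide across the slide (hatch x), 8 mm thick along it (hatch y), from 66 to 120 mm above the bench; this point is its centre in x and y, 102 mm above the bench, and moves with the bolt. Behind it (hatch -y) the space above 78 mm is free
- catch_top (a point): the middle of the top face of the catch bar, a flat dark steel bar 26 mm wide (hatch x), 110 mm long (hatch y) and 6 mm thick, lying level beside the bolt; top face 92 mm above the bench when up; the point goes down with it. When the bolt is drawn back, the tab stands level with the bar's middle
- keeper (a point): the centre of the steel keeper on the hatch frame, which the 12 mm rod enters when home, 66 mm above the bench
- chisel: a wood chisel, 200 mm long, lying on the hatch cover; a bystander
- screwdriver: a screwdriver, 180 mm long, lying on the hatch cover beside the bolt; a bystander
- offcut: a small wooden offcut, 40 x 70 x 30 mm, lying on the hatch cover beside the catch bar; a bystander
- mallet: a wooden mallet, 310 mm long, lying on the bench; a bystander
- hammer: a hammer, 300 mm long, lying on the bench; a bystander
- beech_block: a wooden block, 150 x 45 x 40 mm, on the bench; a bystander

How it is judged:
On the way, in this order (a step that is already met when the one before it is completed fails the run):
1. the catch is pressed down (at least 5 mm) by a finger before the bolt is moved (value of joint catch above 0.005 m and value of joint bolt below 0.009 m and contact force between the fingers and catch above 1 N), for 0.1 s.
2. a finger holds the catch down while a finger pushes the bolt past 20 mm (value of joint bolt above 0.02 m and value of joint catch above 0.004 m and contact force between the fingers and catch above 1 N and contact force between the fingers and bolt above 0.5 N), for 0.1 s.
At the end, for the whole second after the job is handed in: the bolt is home in its keeper (within 3 mm of its 45 mm travel) and at rest, and the catch has sprung up behind its last lug (within 1.5 mm of its top) (value of joint bolt above 0.042 m and value of joint catch below 0.0015 m and velocity of joint bolt between -0.005 and 0.005 m/s); the robot touches nothing.
It fails at once if the catch is let up while the bolt is under way, or the bolt is forced past the raised catch (value of joint bolt between 0.009 and 0.038 m and value of joint catch below 0.0035 m).
It fails at once if a tool or piece of wood lying around is lifted, carried or pushed more than 20 mm (distance of any of chisel, screwdriver, offcut, mallet, hammer, beech_block from where it was at the start of the episode above 0.02 m).
It also fails if it takes over 51 s, if anything falls off the work surface, if the arm or the gripper's body presses on something with over 40 N, if the wrist force passes 120 N, or if a joint passes its speed limit or range.

ROBOT

A 6-joint arm with a two-finger parallel gripper is mounted at the origin on the work surface. World frame = base frame: x ahead of the robot, y to its left, z up, the work surface at z = 0. Lengths are in m, angles in rad, forces in N, time in s.
With the tool pointing down it reaches from about 0.3 to 0.875 m from the base axis. Payload 4.2 kg.
Tool frame: the origin (TCP) lies midway between the tips of the shut fingers; the grasp point (between the pads) lies 19 mm behind it; z points along the fingers, y is the line along which they close (so a half turn about z gives the same grasp; the last joint's range is limited). The gripper opens to 85 mm and grips with 20 to 120 N. Pads are 22 mm wide; open, the fingers measure 114 mm over their backs; the gripper's body (76 mm by 85 mm) begins 54 mm behind the grasp point. The pads swing forward as they close: fully open they stand 13 mm farther back than shut.
Start: joints at [1.149, 0.32, 1.565, -0, 1.257, -0.02], TCP at [0.225, 0.529, 0.231] pointing down, gripper open.
Joint ranges: [-3.11, 3.11], [-0.84, 2.01], [0.21, 2.61], [-1.34, 4.49], [0.05, 2.63], [-2.56, 2.56]. Speed limits (rad/s): [2.57, 2.57, 3.14, 3.14, 3.14, 3.14].

INTERFACE

Orientations are given as a 3x3 rotation matrix whose columns are the frame's x, y, z axes.
In Python, from station import robot, gripper_to, observe, imaging gives the robot as it stands. Calls block until the motion is done:
- robot.reach(position, orientation): joint-space move of the TCP to a pose.
- robot.move_l(position, speed=0.15, ori=None, guard=None): straight line of the TCP; ori=None keeps the orientation; speed is the mean speed in m/s. With guard (N) it stops when the force on the tool has changed by that much, and returns True; else False.
- robot.goto_joints(angles): joint-space move.
- gripper_to(opening, newtons=None): opening from 0.0 (shut) to 1.0 (fully open); newtons is the grip in N (None keeps the last); returns when the fingers have stopped.
- robot.pause(seconds).
- robot.solve_ik(position, orientation): joint angles nearest the present ones, or None.
- observe(): the state.
- imaging.grab_frame(name): name is "side" or "top"; returns the picture (420x560x3 uint8, red, green, blue); there is no depth.
- imaging.calibration(name): a dict with "fov_y" (degrees; the focal length in pixels is half the picture's height over the tangent of half this angle, whatever the lens; pixels are square), "cx", "cy" (the principal point, pixels), "view" (4x4, takes a point from world to camera coordinates). Camera axes: x right, y down, z forward; pixel columns grow to the right and rows downward; lengths in m; the calibration is good to about 2 mm. A picture is of the moment at which its call begins. calibration takes no time and is no camera call.
A pose or a line that the arm cannot do raises robot.IKError and nothing moves.
- robot.sign_off(): hands the job in; it is judged then, once.
The state is a dict: "t": time; "joint_pos": joint angles; "joint_velocities": joint speeds; "joint_torque": joint torques, N m; "position": TCP position; "eef_rot": TCP orientation; "force": force on the tool from outside, world axes, zero at the start; "ft_torque": the same for the moment, N m; "finger_gap": opening from 0.0 (shut) to 1.0 (fully open); "grasp_force": force on a finger pad.
Only numpy, scipy, OpenCV 4.12 (cv2) and the standard library are available. Lean on these libraries where they do the work, as an engineer would, in place of code of your own. Each camera call takes 0.05 s, during which the arm holds its last target. There are 200 camera calls.

## Working session

There is one attempt and no reset: what is moved stays moved. The work goes in short steps, each a Python script; the robot and the scene stay as the last script left them, time stands still between calls to the robot, and variables do not carry over. Pictures are saved under pics/ and viewed, at most 10 in all, crops included, and the job is handed in when it is done.

```bash
mkdir -p pics; ls; python3 - <<'E'
from station import robot, gripper_to, observe, imaging
import cv2
for n in("side","top"):
    cv2.imwrite(f"pics/{n}0.png",imaging.grab_frame(n)[:,:,::-1]); c=imaging.calibration(n); print(n,c)
print(observe()["t"])
E
```

```text
pics
side {'fov_y': 50.149617712704384, 'cx': 280.1462092128813, 'cy': 209.12182996069296, 'view': array([[ 0.9469292 , -0.32093444, -0.01806047, -0.50308299],
       [-0.20765016, -0.56785661, -0.79650504,  0.23322542],
       [ 0.24537014,  0.75798414, -0.60436209,  1.49748266],
       [ 0.        ,  0.        ,  0.        ,  1.        ]])}
top {'fov_y': 48.01308083738471, 'cx': 284.75937018904796, 'cy': 199.30292842817113, 'view': array([[ 0.00576788, -0.99996336, -0.00632589,  0.04835092],
       [-0.99706906, -0.00526835, -0.07632518,  0.54204325],
       [ 0.07628906,  0.00674758, -0.99706291,  1.35178872],
       [ 0.        ,  0.        ,  0.        ,  1.        ]])}
0.1
```

View pics/top0.png

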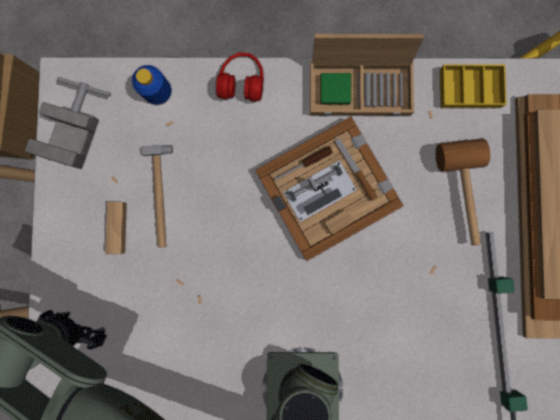

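View pics/side0.png

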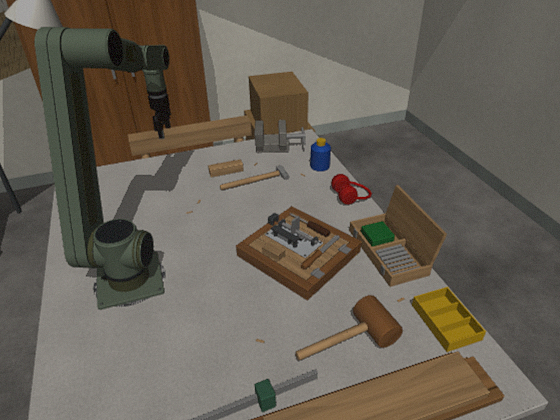

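```bash
python3 - <<'E'
import cv2
t=cv2.imread("pics/top0.png")[110:265,250:410]; s=cv2.imread("pics/side0.png")[200:300,230:365]
cv2.imwrite("pics/tz.png",cv2.resize(t,None,fx=3.8,fy=3.8,interpolation=cv2.INTER_CUBIC))
cv2.imwrite("pics/sz.png",cv2.resize(s,None,fx=5.9,fy=5.9,interpolation=cv2.INTER_CUBIC))
E
```

```text
(no output)
```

View pics/tz.png

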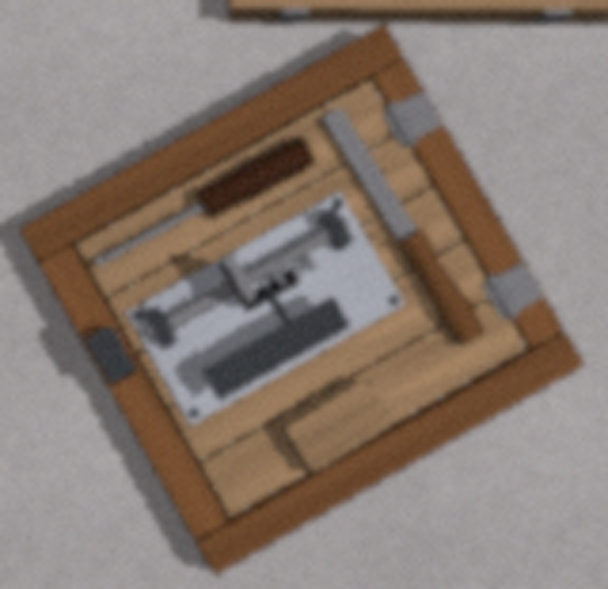

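View pics/sz.png

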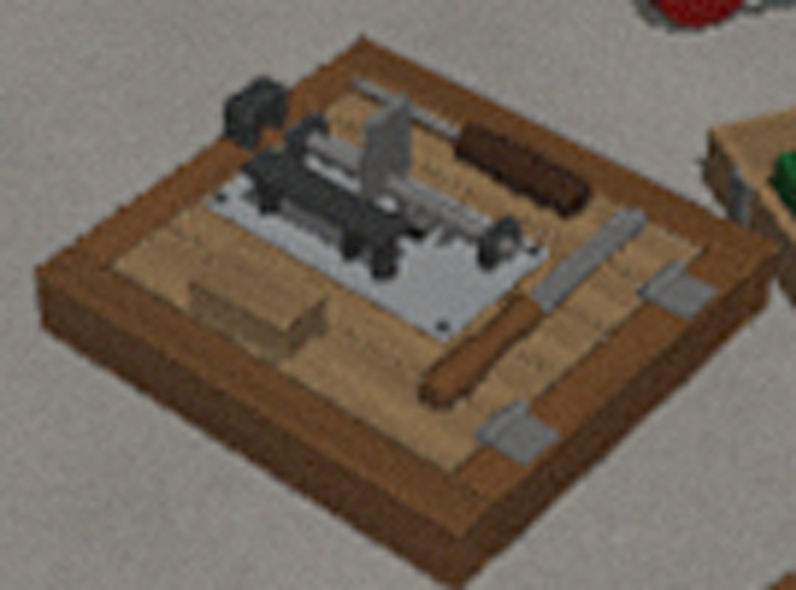

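Top view: the hatch corners are at about (350,118), (257,170), (308,258), (402,204). The keeper is at about (279,203), the tab at about (312,184), and the catch bar at about (323,202), on the robot/right side of the rod. The offcut lies at about (342,219). In the side view, the tab stands at about (295,223) with its back (the hinge side) free.

```bash
cat > h.py <<'E'
import numpy as np, cv2
from station import robot, gripper_to, observe, imaging
def ray(n,px):
    c=imaging.calibration(n); f=210/np.tan(np.radians(c["fov_y"]/2)); V=np.array(c["view"]); R=V[:3,:3]
    return -R.T@V[:3,3], R.T@np.array([(px[0]-c["cx"])/f,(px[1]-c["cy"])/f,1])
def onplane(n,px,z):
    o,d=ray(n,px); return o+d*(z-o[2])/d[2]
def proj(n,p):
    c=imaging.calibration(n); f=210/np.tan(np.radians(c["fov_y"]/2)); V=np.array(c["view"]); q=V[:3,:3]@np.asarray(p)+V[:3,3]
    return np.array([c["cx"]+f*q[0]/q[2], c["cy"]+f*q[1]/q[2]])
E
python3 - <<'E'
from h import *
t=cv2.imread("pics/top0.png"); hsv=cv2.cvtColor(t,cv2.COLOR_BGR2HSV)
roi=np.zeros(t.shape[:2],np.uint8); cv2.fillConvexPoly(roi,np.array([[350,112],[250,168],[305,265],[408,206]]),255)
m=cv2.inRange(hsv,(4,70,40),(25,255,255))&roi
c=max(cv2.findContours(m,0,2)[0],key=cv2.contourArea); r=cv2.minAreaRect(cv2.convexHull(c))
P=[onplane("top",p,.05) for p in cv2.boxPoints(r)]
print(r); print(np.round(P,4)); print("sides",[np.linalg.norm(P[i]-P[i-1]).round(4) for i in range(4)],"C",np.mean(P,0))
# catch bar: dark, unsaturated, in its neighbourhood
m=cv2.inRange(hsv,(0,0,0),(179,110,78)); b=np.zeros_like(m); b[183:218,300:345]=255
for q in (60,70,80,90):
    m=cv2.inRange(hsv,(0,0,0),(179,110,q))&b; c=max(cv2.findContours(m,0,2)[0],key=cv2.contourArea); r=cv2.minAreaRect(c)
    B=[onplane("top",p,.092) for p in cv2.boxPoints(r)]; print(q,r,np.mean(B,0).round(4),[np.linalg.norm(B[i]-B[i-1]).round(3) for i in (1,2)])
k=onplane("top",(279.5,202.6),.079); print("keeper",k)
print("tab top",onplane("top",(250+237/3.8,110+282/3.8),.12))
# two view tab top: side crop tab top centre
(o1,d1),(o2,d2)=ray("top",(250+234/3.8,110+283/3.8)),ray("side",(230+390/5.9,200+104/5.9))
s=np.linalg.lstsq(np.c_[d1,-d2],o2-o1,rcond=None)[0]; print("tri",o1+d1*s[0],o2+d2*s[1])
E
```

```text
((328.51861572265625, 187.7051239013672), (104.58753204345703, 111.64411926269531), 60.376251220703125)
[[ 0.6237  0.1393  0.05  ]
 [ 0.7856 -0.1392  0.05  ]
 [ 0.5234 -0.2847  0.05  ]
 [ 0.366  -0.0093  0.05  ]]
sides [np.float64(0.2975), np.float64(0.3221), np.float64(0.2998), np.float64(0.3172)] C [ 0.57469292 -0.07346091  0.05      ]
60 ((320.34613037109375, 186.2692108154297), (1.941450834274292, 5.824352264404297), 56.3099365234375) [ 0.573  -0.0473  0.092 ] [np.float64(0.016), np.float64(0.005)]
70 ((320.8307800292969, 198.9538116455078), (11.65926456451416, 36.96234893798828), 60.2551155090332) [ 0.5379 -0.0487  0.092 ] [np.float64(0.102), np.float64(0.032)]
80 ((320.5993957519531, 198.787841796875), (12.964686393737793, 37.96800994873047), 60.642250061035156) [ 0.5383 -0.0481  0.092 ] [np.float64(0.105), np.float64(0.036)]
90 ((317.3282775878906, 193.336181640625), (26.175180435180664, 39.33257293701172), 60.75117111206055) [ 0.5534 -0.039   0.092 ] [np.float64(0.109), np.float64(0.072)]
keeper [0.5280296  0.06555273 0.079     ]
tab top [ 0.57553479 -0.02379641  0.12      ]
tri [ 0.57482167 -0.02166827  0.11987447] [ 0.58360195 -0.02404733  0.12094673]
```

```bash
cat >> h.py <<'E'
yh=np.array([-.503,.864,0]); xh=np.array([.864,.503,0]); Z=np.array([0,0,1.])
T=np.array([.576,-.0235,0]); B=np.array([.530,-.0544,0])
def ori(s): y=s*xh; return np.c_[np.cross(y,-Z),y,-Z]
mid_x=((T+B)/2)@xh
def P(dy,z): # TCP midway between bar and tab in hatch x, dy relative to tab centre along the slide
    return xh*mid_x+yh*(T@yh+dy)+Z*z
E
python3 - <<'E'
from h import *
for s in (1,-1):
    for z in (.2,.09): print(s,z,robot.solve_ik(P(-.03,z),ori(s)), robot.solve_ik(P(.04,z),ori(s)))
q0=np.array(observe()["joint_pos"]); best=min((s for s in (1,-1) if robot.solve_ik(P(-.03,.09),ori(s)) is not None),key=lambda s:abs(robot.solve_ik(P(-.03,.09),ori(s))[5]))
print("use",best,"sep",(T-B)@xh,"along",(T-B)@yh)
gripper_to(.5,20)
robot.reach(P(-.032,.25),ori(best)); robot.move_l(P(-.032,.135),.1)
o=observe(); print(o["t"],o["position"],P(-.032,.135),o["force"],o["finger_gap"])
s=imaging.grab_frame("side")[:,:,::-1][160:290,220:365]; t=imaging.grab_frame("top")[:,:,::-1][110:265,250:410]
a=cv2.resize(s,(800,int(800*130/145)),interpolation=cv2.INTER_CUBIC)[:600]
cv2.imwrite("pics/s1.png",cv2.resize(s,None,fx=4.6,fy=4.6,interpolation=cv2.INTER_CUBIC)); cv2.imwrite("pics/t1.png",cv2.resize(t,None,fx=3.8,fy=3.8,interpolation=cv2.INTER_CUBIC))
E
```

```text
1 0.2 [-1.31378851e-01  3.33777572e-01  1.62514027e+00 -4.44089210e-16
  1.18267481e+00 -6.58589306e-01] [-2.69576491e-02  2.74450345e-01  1.71258572e+00 -4.44089210e-16
  1.15455659e+00 -5.54168105e-01]
1 0.09 [-1.31378851e-01  4.36400720e-01  1.77155803e+00 -4.44089210e-16
  9.33633902e-01 -6.58589306e-01] [-2.69576491e-02  3.84644019e-01  1.86212883e+00 -4.44089210e-16
  8.94819804e-01 -5.54168105e-01]
-1 0.2 [-1.31378851e-01  3.33777572e-01  1.62514027e+00 -4.44089210e-16
  1.18267481e+00  2.48300335e+00] None
-1 0.09 [-1.31378851e-01  4.36400720e-01  1.77155803e+00 -4.44089210e-16
  9.33633902e-01  2.48300335e+00] None
use 1 sep 0.05528669999999994 along 0.003559600000000033
4.3333 [ 0.56843423 -0.06511285  0.13568941] [ 0.56792703 -0.06504097  0.135     ] [-0.34569953 -0.21521526  0.87921932] 0.4998491225217715
```

View pics/s1.png

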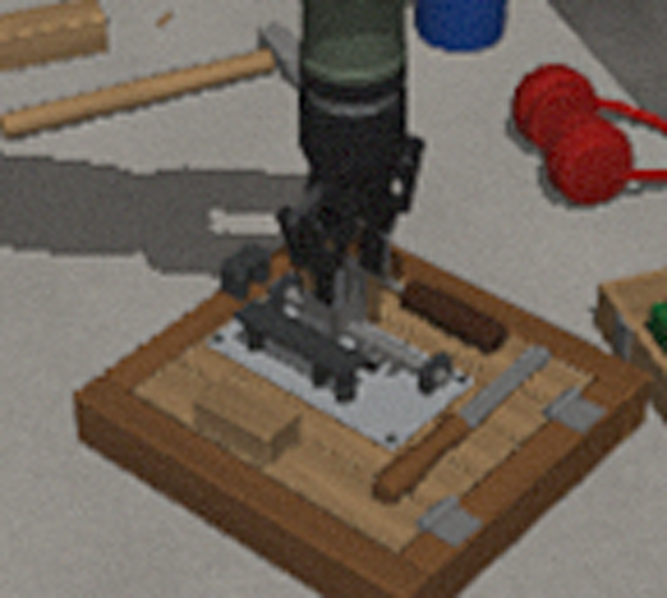

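The side view shows the near fingertip at crop (325,300), above the bar, and the far one at (375,275), behind the tab. Next I'll check the projections, then make a guarded descent.

```bash
python3 - <<'E'
from h import *
for n,p in (("bar",B+Z*.092),("tabtop",T+Z*.12),("tipbar",P(-.032,.14)-.028*xh),("tiptab",P(-.032,.14)+.028*xh)):
    print(n,((proj("side",p)-[220,160])*4.6).round(), ((proj("top",p)-[250,110])*3.8).round())
print(robot.move_l(P(-.032,.076),.025,guard=3.))
o=observe(); print(o["t"],o["position"],o["force"],o["ft_torque"])
E
```

```text
bar [296. 335.] [277. 349.]
tabtop [340. 268.] [237. 281.]
tipbar [325. 301.] [318. 325.]
tiptab [374. 264.] [277. 256.]
True
6.0917 [ 0.56788411 -0.06506829  0.08839077] [ 0.49680543 -0.09765585  3.81129617] [-0.0099316   0.01442071  0.02017734]
```

```bash
python3 - <<'E'
from h import *
def st(l):
    o=observe(); p=np.array(o["position"]); f=np.array(o["force"])
    print(l,round(o["t"],2),"z",p[2].round(4),"dy",(p@yh-T@yh).round(4),"dx",(p@xh-mid_x).round(4),"f yh,xh,z",(f@yh).round(2),(f@xh).round(2),f[2].round(2))
print(robot.move_l(P(-.032,.0800),.02,guard=25)); robot.pause(.3); st("pressed")
f=np.array(observe()["force"])
if 5<f[2]<14:
    print(robot.move_l(P(-.019,.0800),.03,guard=8)); st("near")
    print(robot.move_l(P(.040,.0800),.03,guard=14)); st("end")
    robot.pause(.2); st("end2")
cv2.imwrite("pics/s2.png",cv2.resize(imaging.grab_frame("side")[:,:,::-1][160:290,220:365],None,fx=4.6,fy=4.6,interpolation=cv2.INTER_CUBIC))
E
```

```text
False
pressed 6.94 z 0.0807 dy -0.0319 dx -0.0002 f yh,xh,z 0.95 -0.24 7.54
False
near 7.53 z 0.0814 dy -0.0208 dx 0.0009 f yh,xh,z -3.96 -0.28 6.78
True
end 9.05 z 0.0817 dy 0.0277 dx 0.0015 f yh,xh,z -0.47 0.33 3.01
end2 9.25 z 0.0817 dy 0.0277 dx 0.0015 f yh,xh,z -2.15 -1.23 4.51
```

View pics/s2.png

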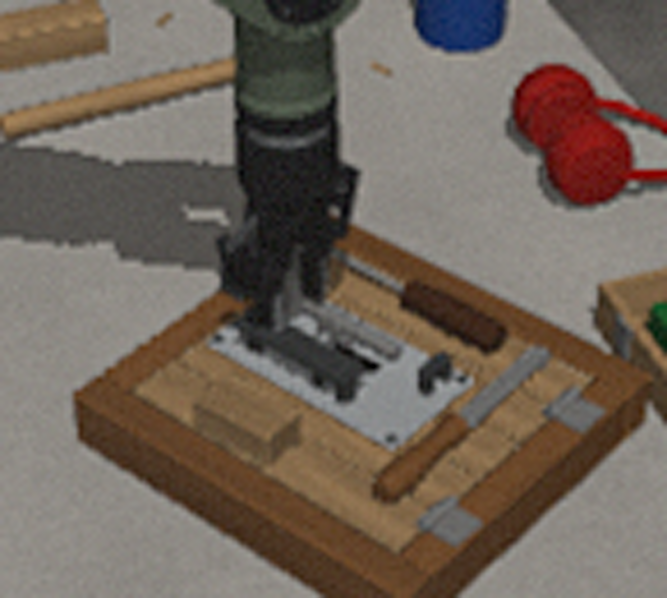

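The bolt has moved well towards the keeper and the bar is still held down (about crop (290,350)). I'll push again to confirm the hard stop.

```bash
cat >> h.py <<'E'
def st(l):
    o=observe(); p=np.array(o["position"]); f=np.array(o["force"])
    print(l,round(o["t"],2),"z",p[2].round(4),"dy",(p@yh-T@yh).round(4),"dx",(p@xh-mid_x).round(4),"f yh,xh,z",(f@yh).round(2),(f@xh).round(2),f[2].round(2))
E
python3 - <<'E'
from h import *
st("0")
for _ in range(2):
    print(robot.move_l(P(.040,.0795),.015,guard=20)); st("push"); robot.pause(.2); st("rest")
E
```

```text
0 9.3 z 0.0817 dy 0.0277 dx 0.0015 f yh,xh,z -1.32 -0.53 4.06
True
push 9.77 z 0.0818 dy 0.0273 dx 0.0016 f yh,xh,z -3.32 -0.52 3.57
rest 9.97 z 0.0819 dy 0.0273 dx 0.0016 f yh,xh,z -1.93 -0.47 3.84
True
push 10.46 z 0.082 dy 0.0269 dx 0.0017 f yh,xh,z -2.41 0.59 3.08
rest 10.66 z 0.082 dy 0.0269 dx 0.0017 f yh,xh,z -2.13 -1.33 3.23
```

```bash
python3 - <<'E'
from h import *
t=imaging.grab_frame("top")[:,:,::-1]
a=cv2.resize(t[110:265,250:410],None,fx=2.5,fy=2.5,interpolation=cv2.INTER_CUBIC)
s0,s2=cv2.imread("pics/s1.png"),cv2.imread("pics/s2.png")
c=[cv2.resize(i[230:430,180:480],(400,267)) for i in (s0,s2)]
out=np.zeros((534,800,3),np.uint8); out[:267,:400]=c[0]; out[267:,:400]=c[1]; out[:388,400:]=a
cv2.imwrite("pics/m.png",out)
u=lambda x,y:(220+x/4.6,160+y/4.6)
# side-crop pixels (x4.6) of the rod tail for given tail shifts, from the rod line at z=.066
for d in (-.05,-.06,-.07,-.08): print(d,((proj("side",T+yh*d+Z*.066)-[220,160])*4.6).round())
print("tail by side",(onplane("side",u(393,350),.066)-T)@yh,(onplane("side",u(440,378),.066)-T)@yh)
E
```

```text
-0.05 [391. 350.]
-0.06 [402. 356.]
-0.07 [412. 362.]
-0.08 [423. 367.]
tail by side -0.05061360316762346 -0.09706812199012049
```

View pics/m.png

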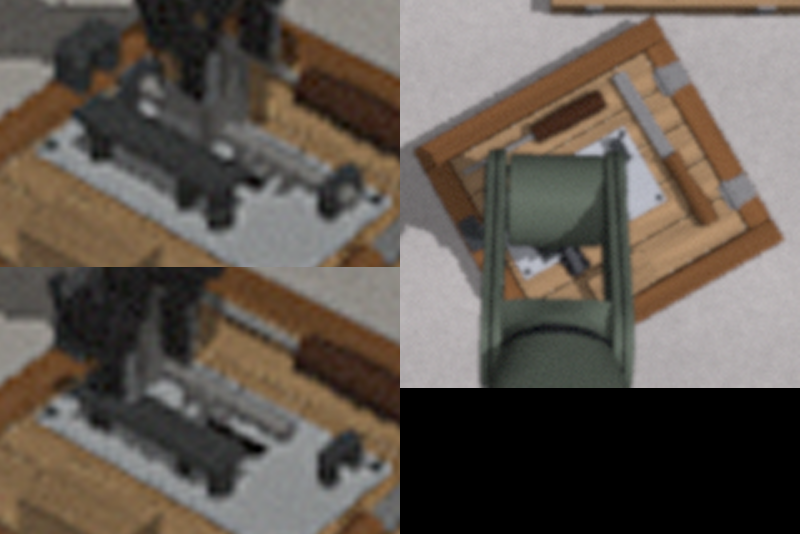

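The rod tail went from about −97 to −51 mm along the slide. That is about 46 mm of travel, so with the hard stop the bolt is home. Now I'll back off and release the catch.

```bash
python3 - <<'E'
from h import *
robot.move_l(P(.021,.081),.03); st("back")
robot.move_l(P(.018,.15),.06); robot.move_l(P(.0,.26),.15); st("up")
robot.reach(np.array([.35,.35,.30]),ori(1)); st("clear")
s=imaging.grab_frame("side")[:,:,::-1][160:290,220:365]; t=imaging.grab_frame("top")[:,:,::-1][110:265,250:410]
s=cv2.resize(s,(440,394),interpolation=cv2.INTER_CUBIC); t=cv2.resize(t,(360,349),interpolation=cv2.INTER_CUBIC)
out=np.zeros((394,800,3),np.uint8); out[:,:440]=s; out[:349,440:]=t; cv2.imwrite("pics/f.png",out)
E
```

```text
back 11.06 z 0.0815 dy 0.022 dx 0.0002 f yh,xh,z 1.55 0.6 7.2
up 13.25 z 0.2589 dy 0.0006 dx -0.0007 f yh,xh,z -0.27 0.37 -0.57
clear 14.86 z 0.2998 dy 0.4357 dx 0.0205 f yh,xh,z 0.2 -0.19 0.07
```

View pics/f.png

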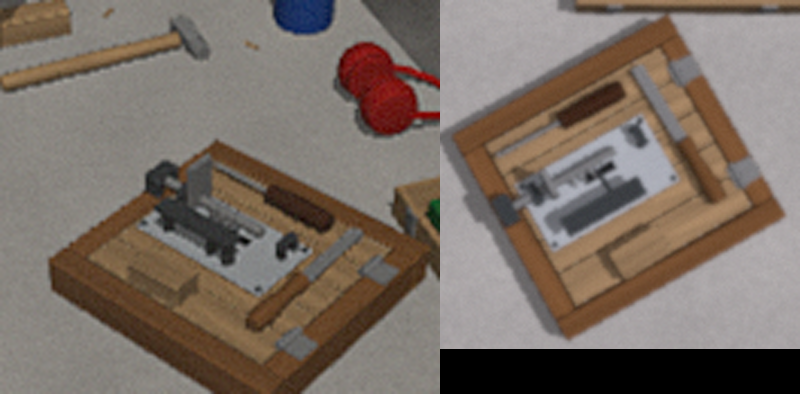

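The rod is in the keeper, the bar is back up, and the bystanders haven't moved. One numeric check of the tab's travel, then I'll sign off.

```bash
python3 - <<'E'
from h import *
a=cv2.imread("pics/side0.png"); b=imaging.grab_frame("side")[:,:,::-1].copy()
x,y=290,214; t=a[y:y+13,x:x+11]; x0,y0=270,200
r=cv2.matchTemplate(b[y0:y0+35,x0:x0+45],t,cv2.TM_CCOEFF_NORMED); _,s,_,l=cv2.minMaxLoc(r)
n=np.array([x0+l[0],y0+l[1]]); c=np.array([x+6,y+3])
d=onplane("side",c+n-[x,y],.118)-onplane("side",c,.118); print(s,n-[x,y],"along",d@yh,"across",d@xh)
print([(k,(proj("side",T+yh*k+Z*.118)-proj("side",T+Z*.118)).round(1)) for k in (.035,.040,.045)])
E
```

```text
0.490422785282135 [-9 -5] along 0.042429187282613336 across 0.001719543415741936
[(0.035, array([-7.7, -4. ])), (0.04, array([-8.8, -4.5])), (0.045, array([-9.9, -5.1]))]
```

```bash
python3 -c "
from station import robot; print(robot.sign_off())"
```

```text
the job is handed in; nothing more can be done
None
```

The job is handed in; sign-off returned no verdict. The bolt was pushed about 42–46 mm to its hard stop in the keeper with the catch held down, the catch is back up, the arm is clear, and the tools and wood look undisturbed.

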